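# Hold the cover over the instrument box for screwing

### The job

Someone left a spanner lying across the open blue instrument box: pick it up and lay it flat on a bare spot of the worktop. Then take the bare-metal cover with four corner holes by its handle and hold it level, about 15 mm above the box's rim, with its four holes straight over the four threaded holes (either way round) so that I can start the screws; never let it touch the box, and finish while still holding it there. Leave the box and the grey two-hole cover where they are.

Things in the scene. Friction and masses are not known exactly. Their poses are not given: they have to be found in the camera images.
- housing: Blue box, 136 (own x) x 96 (own y) x 50 mm high, open on top, standing loose, 1.5 kg. Walls 4 mm thick; a green circuit board on its floor reaches up to 25 mm. In each inner corner an 18 mm square bare-metal boss, flush with the rim, has a 6 mm threaded hole. Origin: middle of its underside, z up; the rim is at z = 50 mm.
- cover: The cover to use: bare aluminium plate with FOUR 14 mm holes, one near each corner, 136 x 96 mm, 5 mm thick, 0.2 to 0.4 kg, with a black bar handle over its middle. Starts flat on the worktop, handle up. Origin: middle of the underside; x along the 136 mm side, y along the 96 mm side, z up.
- cover_grip (a point): Middle of the handle bar of the four-hole cover, 37 mm above the plate's underside. The bar runs along the plate's x, 84 mm long, 12 mm wide, 14 mm high (30 to 44 mm above the underside), on a post at each end; free beneath for 60 mm between the posts.
- other_cover: The wrong cover, not to be used: grey painted plate with only TWO 14 mm holes, one at the middle of each short side, 136 x 96 mm, 5 mm thick, 0.2 to 0.4 kg, with a black bar handle over its middle. Starts flat on the worktop, handle up. Origin: middle of the underside; x along the 136 mm side, y along the 96 mm side, z up.
- spanner: Open-ended steel spanner, 161 mm long (own y), 8 mm thick; shank 12 mm wide over the middle 100 mm, heads up to 29 mm wide; about 0.09 kg. Starts loose across the box, on the rims of its long sides near their middle, own y roughly along the box's y. Origin: middle of its underside, z up. Behind the box, about x = 0.655, y = -0.24, there is always bare worktop to lay it along y.
- hole0 (a point): Centre of the four-hole cover's hole in its +x +y corner (55 mm along x, 35 mm along y from the middle), on the underside.
- thread0 (a point): Mouth of the threaded hole in the box's +x +y corner (55 mm along x, 35 mm along y from the middle), at rim height.
- hole1 (a point): Centre of the four-hole cover's hole in its -x +y corner (55 mm along x, 35 mm along y from the middle), on the underside.
- thread1 (a point): Mouth of the threaded hole in the box's -x +y corner (55 mm along x, 35 mm along y from the middle), at rim height.
- hole2 (a point): Centre of the four-hole cover's hole in its -x -y corner (55 mm along x, 35 mm along y from the middle), on the underside.
- thread2 (a point): Mouth of the threaded hole in the box's -x -y corner (55 mm along x, 35 mm along y from the middle), at rim height.
- hole3 (a point): Centre of the four-hole cover's hole in its +x -y corner (55 mm along x, 35 mm along y from the middle), on the underside.
- thread3 (a point): Mouth of the threaded hole in the box's +x -y corner (55 mm along x, 35 mm along y from the middle), at rim height.

How it is judged:
By the outcome, as a careful person would: the job done as asked, in the order asked, and still so for the second after the job is handed in, while the arm keeps its last pose, push and grip.
It also fails if it takes over 61 s, if anything falls off the work surface, if the arm or the gripper's body presses on something with over 40 N, if the wrist force passes 120 N, or if a joint passes its speed limit or range.

### The arm

A 6-joint arm with a two-finger parallel gripper is mounted at the origin on a cart in front of the work surface, level with it; the furniture and walls round the work are solid. World frame = base frame: x ahead of the robot, y to its left, z up, the work surface at z = 0. Lengths are in m, angles in rad, forces in N, time in s.
With the tool pointing down it reaches from about 0.25 to 0.775 m from the base axis. Payload 8.9 kg.
Tool frame: the origin (TCP) lies midway between the tips of the shut fingers; the grasp point (between the pads) lies manip.pinch_z behind it (manip.pinch_z is the distance from the TCP to the grasp point, in m); y points along the fingers, z is the direction in which the jaws open and shut, and the axes are right-handed (so a half turn about y gives the same grasp; the last joint's range is limited). The gripper opens to 85 mm and grips with 20 to 120 N. Pads are 22 mm wide; open, the fingers measure 114 mm over their backs; the gripper's body (76 mm by 85 mm) begins 54 mm behind the grasp point. The pads swing forward as they close: fully open they stand 13 mm farther back than shut.
Start: joints at [1.089, 0.291, -0.153, 1.127, 0, 1.431], TCP at [0.176, 0.494, 0.193] pointing down, gripper open.
Joint ranges: [-2.52, 2.52], [-0.91, 1.74], [-1.3, 1.37], [-1.96, 2.02], [-1.52, 1.47], [-3.14, 3.14]. Speed limits (rad/s): [2.22, 2.22, 2.79, 3.14, 3.14, 3.14].

### API

Orientations are given as a unit quaternion [w, x, y, z].
In Python, from workcell import manip gives the robot as it stands. Calls block until the motion is done:
- manip.move_pose(position, orientation): joint-space move of the TCP to a pose.
- manip.servo_line(position, attitude=None, speed=0.15, max_force=None): straight line of the TCP; attitude=None keeps the orientation; speed is the mean speed in m/s. With max_force (N) it stops when the force on the tool has changed by that much, and returns True; else False.
- manip.move_joints(angles): joint-space move.
- manip.let_go() and manip.grab(): open the fingers fully, or close them until they stop; the grip force is fixed at half the most.
- manip.pause(seconds).
- manip.ik(position, orientation): joint angles nearest the present ones, or None.
- manip.read_state(): the state.
- manip.grab_frame(name): name is "scene" or "side" or "wrist"; returns a dict with "image" (420x560x3 uint8, red, green, blue), "range_z" (420x560 float32, m along the optical axis (not along the pixel's ray), 0 where there is no reading), "K" (3x3 intrinsics, pixels), "cam_to_world" (4x4, takes a point from camera to world coordinates). Camera axes: x right, y up, looking along -z (the intrinsics and any distortion apply to the point x, -y, -z); pixel columns grow to the right and rows downward; lengths in m; the calibration is good to about 2 mm. The wrist camera is an equidistant fisheye: a pixel r from the principal point sees the ray r / f radians off the axis. A picture is of the moment at which its call begins.
A pose or a line that the arm cannot do raises manip.MotionError and nothing moves.
- manip.job_done(): hands the job in, once; it reports no verdict.
The state is a dict: "time_s": time; "joint_positions": joint angles; "dq": joint speeds; "tau": joint torques, N m; "position": TCP position; "eef_rot": TCP orientation; "force": force on the tool from outside, world axes, zero at the start; "moment": the same for the moment, N m; "opening": opening from 0.0 (shut) to 1.0 (fully open).
Only numpy, scipy, OpenCV 4.12 (cv2) and the standard library are available. Lean on these libraries where they do the work, as an engineer would, in place of code of your own. Each camera call takes 0.05 s, during which the arm holds its last target.

## Working session

There is one attempt and no reset: what is moved stays moved. The work goes in short steps, each a Python script; the robot and the scene stay as the last script left them, time stands still between calls to the robot, and variables do not carry over. Pictures are saved under pics/ and viewed, and the job is handed in when it is done.

```bash
ls; mkdir -p pics
python3 - <<'E'
from workcell import manip
import cv2,numpy as np
s=manip.read_state(); print(s); print(manip.pinch_z)
for n in("scene","side","wrist"):
    f=manip.grab_frame(n); cv2.imwrite(f"pics/{n}0.png",f["image"][:,:,::-1]); np.savez(f"{n}0.npz",**f)
    print(n,f["K"].tolist(),np.round(f["cam_to_world"],3).tolist(),[k for k in f])
E
```

```text
pics
{'time_s': 0.0, 'joint_positions': array([ 1.08868201e+00,  2.91239745e-01, -1.54133758e-01,  1.12671030e+00,
        3.80152633e-05,  1.43151651e+00]), 'dq': array([-0.00176993,  0.00117107,  0.00130307,  0.00047841, -0.00179244,
        0.00062564]), 'tau': array([ 2.55551764e-03, -5.37140429e+01,  3.31375015e+01,  1.57512270e-02,
        5.23045927e-06, -5.26150941e-06]), 'position': array([0.1762259 , 0.49401727, 0.19235063]), 'eef_rot': array([-0.69631399,  0.69717257, -0.12076951,  0.12046559]), 'force': array([ 0.01380748,  0.24113047, -0.11228804]), 'moment': array([0.01082   , 0.01177022, 0.01549285]), 'opening': 1.001502088073534}
0.0187
scene [[381.40563553511436, 0.0, 274.99030399020324], [0.0, 381.40563553511436, 207.78203348369377], [0.0, 0.0, 1.0]] [[-0.575, 0.437, -0.691, -0.192], [-0.818, -0.328, 0.473, 0.356], [-0.02, 0.837, 0.546, 0.583], [0.0, 0.0, 0.0, 1.0]] ['image', 'range_z', 'K', 'cam_to_world']
side [[498.18782109201715, 0.0, 282.9683223857658], [0.0, 498.18782109201715, 200.79777833980512], [0.0, 0.0, 1.0]] [[-0.908, 0.233, -0.347, 0.006], [-0.417, -0.551, 0.723, 0.913], [-0.023, 0.801, 0.598, 0.933], [0.0, 0.0, 0.0, 1.0]] ['image', 'range_z', 'K', 'cam_to_world']
wrist [[325.19226210127806, 0.0, 278.5393030642682], [0.0, 325.19226210127806, 214.89124353908795], [0.0, 0.0, 1.0]] [[0.336, -0.89, -0.309, 0.097], [0.942, 0.317, 0.111, 0.522], [-0.001, -0.329, 0.944, 0.374], [0.0, 0.0, 0.0, 1.0]] ['image', 'range_z', 'K', 'cam_to_world']
```

View pics/scene0.png

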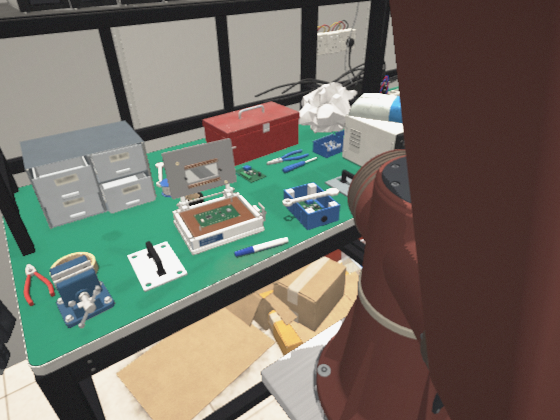

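View pics/side0.png

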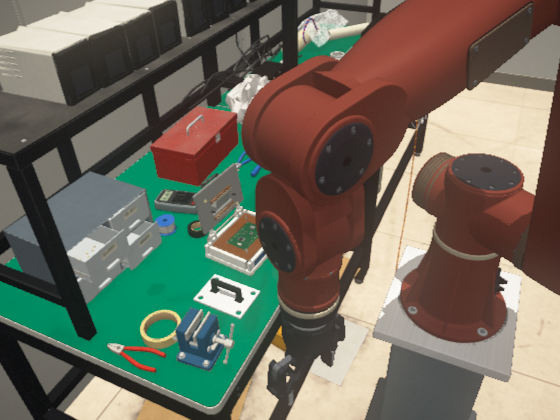

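View pics/wrist0.png

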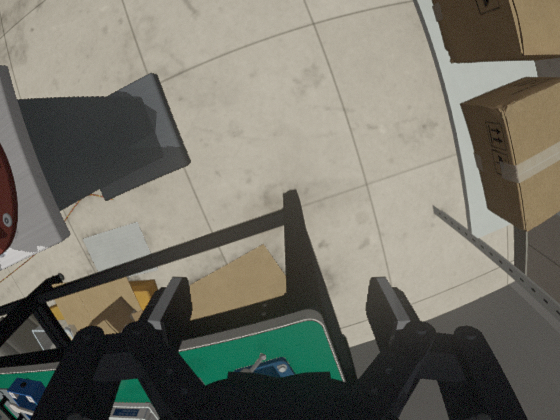

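The scene view shows the blue box with the spanner across it at about (312,203). The four-hole bare cover is at (156,264), with its handle at (155,257). The grey cover is partly hidden by the arm near (345,183). The side view shows the four-hole cover at (227,295).

```bash
cat > h.py <<'E'
import numpy as np,cv2
def cloud(f):
    z=f["range_z"];K=f["K"];v,u=np.mgrid[:z.shape[0],:z.shape[1]]
    c=np.stack([(u-K[0,2])/K[0,0]*z,-(v-K[1,2])/K[1,1]*z,-z],-1)
    T=f["cam_to_world"];w=c@T[:3,:3].T+T[:3,3];w[z==0]=np.nan;return w
def ray(f,uv,h):
    K=f["K"];T=f["cam_to_world"];uv=np.atleast_2d(uv).astype(float)
    d=np.stack([(uv[:,0]-K[0,2])/K[0,0],-(uv[:,1]-K[1,2])/K[1,1],-np.ones(len(uv))],-1)@T[:3,:3].T
    return T[:3,3]+d*((h-T[2,3])/d[:,2])[:,None]
def fray(f,uv,h):
    K=f["K"];T=f["cam_to_world"];uv=np.atleast_2d(uv).astype(float)
    a=(uv-K[:2,2])/K[0,0];r=np.linalg.norm(a,axis=1);s=np.where(r>1e-9,np.sin(r)/np.maximum(r,1e-9),1)
    d=np.stack([a[:,0]*s,-a[:,1]*s,-np.cos(r)],-1)@T[:3,:3].T
    return T[:3,3]+d*((h-T[2,3])/d[:,2])[:,None]
E
python3 - <<'E'
from h import *
f=dict(np.load("scene0.npz"));w=cloud(f)
for p in [(312,205),(300,212),(335,190),(286,203),(156,265),(150,243),(165,270),(345,183),(220,210),(250,245),(130,264),(185,280),(200,170),(85,290)]:
    print(p,np.round(w[p[1],p[0]],3))
im=f["image"]; 
cv2.imwrite("pics/c1.png",cv2.resize(im[170:235,270:370,::-1],None,fx=8,fy=8,interpolation=cv2.INTER_CUBIC))
cv2.imwrite("pics/c2.png",cv2.resize(im[230:300,115:200,::-1],None,fx=8,fy=8,interpolation=cv2.INTER_CUBIC))
E
```

```text
(312, 205) [ 0.479 -0.227  0.013]
(300, 212) [ 0.442 -0.155  0.039]
(335, 190) [ 0.446 -0.278  0.059]
(286, 203) [ 0.472 -0.133  0.059]
(156, 265) [0.477 0.216 0.029]
(150, 243) [0.542 0.203 0.043]
(165, 270) [0.477 0.2   0.006]
(345, 183) [ 0.52  -0.392  0.008]
(220, 210) [0.568 0.008 0.043]
(250, 245) [ 0.447 -0.005 -0.001]
(130, 264) [ 0.552  0.256 -0.   ]
(185, 280) [ 0.428  0.174 -0.   ]
(200, 170) [0.633 0.02  0.135]
(85, 290) [0.451 0.36  0.061]
```

View pics/c1.png

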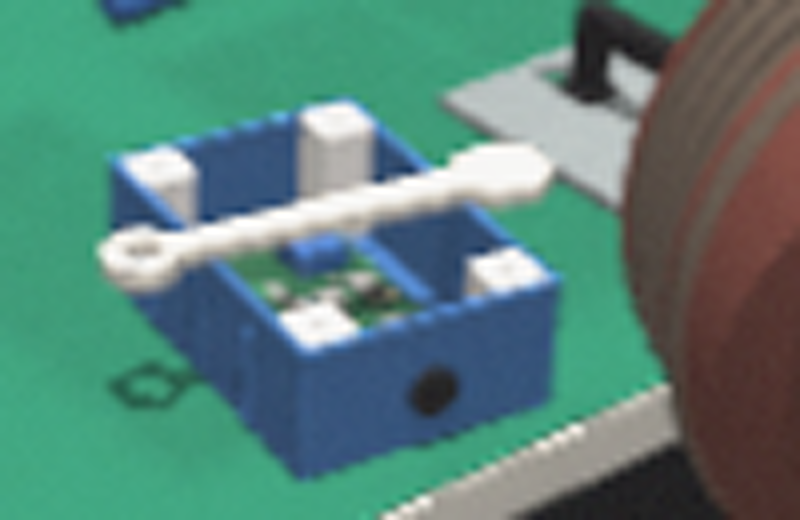

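View pics/c2.png

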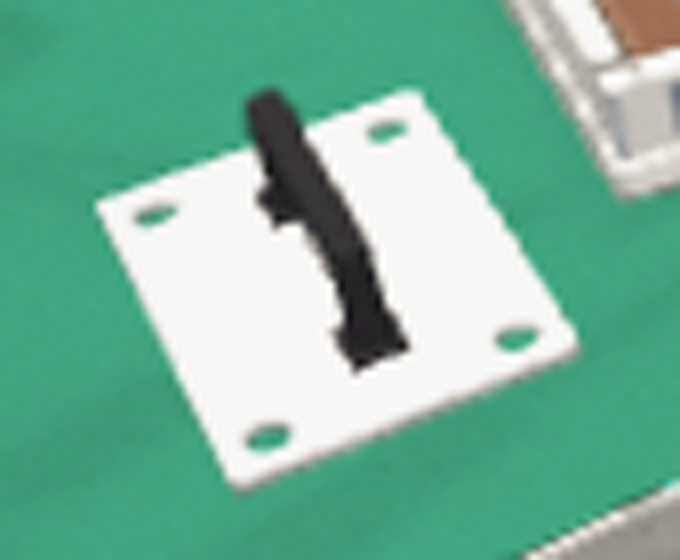

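The crops are 8x. In the first, the box rim corners are at about (305,352), (557,280), (350,100) and (115,158). In the second, the cover's holes are at about (155,213), (387,130), (517,338) and (268,437). I'll take coarse poses from these and refine them with the wrist camera.

Run:
```python
from h import *
f=dict(np.load("scene0.npz"));w=cloud(f)
px=lambda P,o:(np.array(P)+.5)/8-.5+np.array(o)
c=ray(f,px([(305,350),(557,280),(350,100),(115,158)],(270,170)),.05)
print("box",np.round(c,3).tolist(),"ctr",c.mean(0),[np.linalg.norm(c[i]-c[i-1]).round(3) for i in range(4)])
h=ray(f,px([(155,213),(387,130),(517,338),(268,437)],(115,230)),.003)
print("cov",np.round(h,3).tolist(),h.mean(0),[np.linalg.norm(h[i]-h[i-1]).round(3) for i in range(4)])
s=ray(f,px([(135,255),(500,170)],(270,170)),.058);print("span",s.round(3).tolist(),s.mean(0))
m=np.isfinite(w).all(2)&(w[...,2]>.03)&(w[...,0]>.55)&(w[...,0]<.8)&(w[...,1]<-.05)&(w[...,1]>-.45)
q=w[m];print(len(q), q[q[:,2]<.3].min(0) if len(q) else 0,q.max(0))
# heightmap max, 5cm cells
g={}
for p in w[np.isfinite(w).all(2)]:
    if .25<p[0]<1.0 and -.5<p[1]<.5: 
        k=(int(p[0]*20),int(np.floor(p[1]*20)));g[k]=max(g.get(k,-1),p[2])
for i in range(19,4,-1): print(f"{i/20:.2f}",' '.join(f"{g.get((i,j),-.009)*1000:5.0f}" for j in range(9,-11,-1)))
```

```text
box [[0.412, -0.156, 0.05], [0.395, -0.247, 0.05], [0.526, -0.27, 0.05], [0.543, -0.179, 0.05]] ctr [ 0.46922692 -0.21289038  0.05      ] [np.float64(0.133), np.float64(0.092), np.float64(0.133), np.float64(0.092)]
cov [[0.57, 0.24, 0.003], [0.567, 0.17, 0.003], [0.456, 0.175, 0.003], [0.459, 0.245, 0.003]] [0.51298254 0.20774438 0.003     ] [np.float64(0.111), np.float64(0.07), np.float64(0.111), np.float64(0.07)]
span [[0.479, -0.139, 0.058], [0.448, -0.27, 0.058]] [ 0.46332679 -0.20449039  0.058     ]
2052 [ 0.55026406 -0.08093734  0.04127957] [ 0.79868601 -0.05004664  0.5046691 ]
0.95     1   129   180   504   516   179   179   180   179    11  -746    -9    -9   127   127   127   127   128   127   126
0.90     1   129   179   504   520   180   180   180   179    12  -738  -738  -736   127   127   156   155   155   127   127
0.85     2   129   180   504   523   179   180   180   178     8  -737  -651  -635   127   127   128   127   128   128   126
0.80     2   129   179   504   525   504   504   179   505   504   505   505  -581   126   127   127   126   126   128   124
0.75     
[... 665 characters left out ...]
 50    60    48    51    71     3    53    53    53     7    46    45  -637
0.45     3    94    95    94     7    46     8    51    49    50    53    74    61    61    61    61     8    47    -9    -9
0.40     2    18    88    90     7     8     7     3     4    18    18    18     3    53    61    61     4    -9    -9    -9
0.35     2     2     3     3     3     3     2     3     2     3     3    17     3    31    54     3   -38    -9    -9    -9
0.30    -9    -9    -9    -9    -9    -9    -9    -9    -9    -9    -9    -9    -9    -9    -9    -9    -9    -9    -9    -9
0.25    -9    -9    -9    -9    -9    -9    -9    -9    -9    -9    -9    -9    -9    -9    -9    -9    -9    -9    -9    -9
```

```bash
cat >> h.py <<'E'
from scipy.spatial.transform import Rotation as R
def quat(a):
    y=np.array([0,0,-1.]);z=np.array([np.cos(a),np.sin(a),0]);x=np.cross(y,z)
    q=R.from_matrix(np.stack([x,y,z],1)).as_quat();return q[[3,0,1,2]]
def axes(q): return R.from_quat(np.array(q)[[1,2,3,0]]).as_matrix()
E
python3 - <<'E'
from h import *
from workcell import manip
s=manip.read_state();print(axes(s["eef_rot"]).round(2))
for a in (-.173,np.pi-.173):
    for p in ([.466,-.209,.28],[.466,-.209,.06],[.655,-.24,.1],[.655,-.24,.02]):
        j=manip.ik(p,quat(a));print(a,p,None if j is None else np.round(j,2))
for a in (np.pi/2-.045,-np.pi/2-.045):
        j=manip.ik([.513,.208,.2],quat(a));print(a,None if j is None else np.round(j,2))
E
```

```text
[[ 0.94 -0.    0.34]
 [-0.34 -0.    0.94]
 [-0.   -1.   -0.  ]]
-0.173 [0.466, -0.209, 0.28] [-0.56  0.23 -0.01  1.33  0.    1.18]
-0.173 [0.466, -0.209, 0.06] [-0.56  0.38 -0.4   0.79  0.    1.18]
-0.173 [0.655, -0.24, 0.1] [-0.46  0.68  0.23  1.12  0.    1.29]
-0.173 [0.655, -0.24, 0.02] [-0.46  0.74  0.13  0.96  0.    1.29]
2.968592653589793 [0.466, -0.209, 0.28] [-0.56  0.23 -0.01  1.33  0.   -1.96]
2.968592653589793 [0.466, -0.209, 0.06] [-0.56  0.38 -0.4   0.79  0.   -1.96]
2.968592653589793 [0.655, -0.24, 0.1] [-0.46  0.68  0.23  1.12  0.   -1.85]
2.968592653589793 [0.655, -0.24, 0.02] [-0.46  0.74  0.13  0.96  0.   -1.85]
1.5257963267948966 [ 0.25  0.34 -0.06  1.17  0.    0.3 ]
-1.6157963267948965 [ 0.25  0.34 -0.06  1.17  0.   -2.84]
```

Run:
```python
from h import *
from workcell import manip
def shot(n):
    f=manip.grab_frame("wrist"); cv2.imwrite(f"pics/{n}.png",f["image"][:,:,::-1]); np.savez(f"{n}.npz",**f)
manip.move_pose([.53,.208,.26],quat(np.pi/2-.045)); manip.pause(.2);shot("wc1")
manip.move_pose([.466,-.215,.26],quat(-.173)); manip.pause(.2);shot("wb1")
s=manip.read_state();print(s["time_s"],s["position"])
```

```text
3.9083 [ 0.46632684 -0.21439228  0.25998495]
```

View pics/wc1.png

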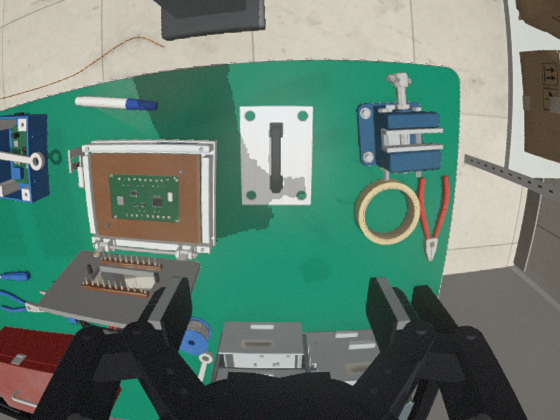

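View pics/wb1.png

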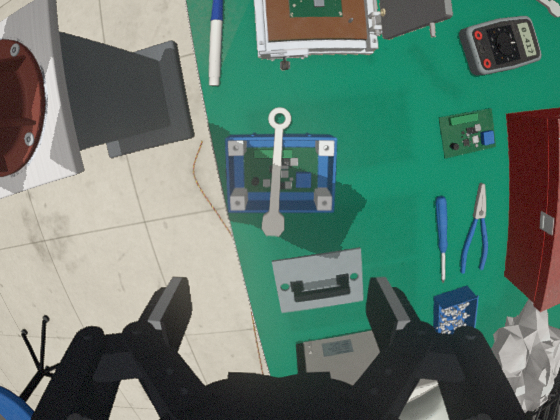

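The first wrist view shows the four-hole cover, with holes at about (250,117), (303,115), (302,197) and (249,197). The second shows the box with bosses at about (237,147), (322,145), (323,202) and (239,203). The spanner runs from (280,118) to (273,224), and the grey two-hole cover is at (318,280). Next I'll measure with masks.

Run:
```python
from h import *
f=dict(np.load("wc1.npz"));im=f["image"].astype(int)
hsv=cv2.cvtColor(f["image"],cv2.COLOR_RGB2HSV)
g=((hsv[...,1]>90)&(hsv[...,0]>60)&(hsv[...,0]<95)).astype(np.uint8)
n,l,st,ce=cv2.connectedComponentsWithStats(g)
H=[]
for i in range(1,n):
    if 235<ce[i][0]<315 and 100<ce[i][1]<210 and 15<st[i,4]<300: print("hole",ce[i].round(1),st[i,4]); H.append(ce[i])
W=fray(f,np.array(H),.0025);print(W.round(4))
blk=((hsv[...,2]<60)).astype(np.uint8);n,l,st,ce=cv2.connectedComponentsWithStats(blk)
for i in range(1,n):
    if 235<ce[i][0]<315 and 100<ce[i][1]<210 and st[i,4]>100: print("handle",ce[i],st[i])
f=dict(np.load("wb1.npz"))
c=f["image"][100:240,205:345,::-1];cv2.imwrite("pics/c3.png",cv2.resize(c,(560,560),interpolation=cv2.INTER_CUBIC))
hsv=cv2.cvtColor(f["image"],cv2.COLOR_RGB2HSV)
w=((hsv[...,1]<50)&(hsv[...,2]>110)).astype(np.uint8);n,l,st,ce=cv2.connectedComponentsWithStats(w)
for i in range(1,n):
    if 215<ce[i][0]<345 and 100<ce[i][1]<240 and st[i,4]>60: print("white",ce[i].round(1),st[i],fray(f,ce[i],.05 if st[i,4]<400 else .058).round(4))
```

```text
hole [249.5 115.6] 59
hole [302.1 115.5] 59
hole [250.9 194.8] 46
hole [300.9 194.9] 49
[[0.4567 0.1728 0.0025]
 [0.4598 0.2428 0.0025]
 [0.567  0.1679 0.0025]
 [0.5702 0.238  0.0025]]
white [275.9 175.8] [ 261  107   30  130 1601] [[ 0.4647 -0.2128  0.058 ]]
white [235.7 147.8] [228 140  17  16 248] [[ 0.4223 -0.1715  0.05  ]]
white [324.7 147.5] [315 140  19  16 271] [[ 0.5288 -0.1895  0.05  ]]
white [293.6 161.6] [290 158   8   8  63] [[ 0.4886 -0.2006  0.05  ]]
white [238.1 199.4] [230 188  18  23 346] [[ 0.4121 -0.2361  0.05  ]]
white [323.3 199.1] [315 188  17  22 309] [[ 0.5181 -0.2541  0.05  ]]
```

View pics/c3.png

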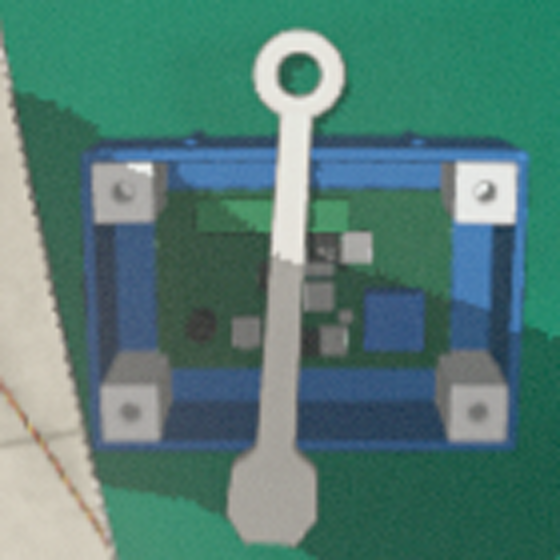

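Run:
```python
from h import *
f=dict(np.load("wb1.npz"))
P=(np.array([(124,190),(484,190),(477,411),(130,411)])+.5)/4-.5+[205,100]
T=fray(f,P,.05);print(T.round(4),T.mean(0).round(4),[np.linalg.norm(T[i]-T[i-1]).round(4) for i in range(4)])
d=(T[1]+T[2]-T[0]-T[3])[:2];print("yaw",np.arctan2(d[1],d[0]))
hs=(np.array([(299,74),(272,496),(294,150),(280,420)])+.5)/4-.5+[205,100]
S=fray(f,hs,.058);print("span",S.round(4)); d=S[2]-S[3];print("shank yaw",np.arctan2(d[1],d[0])-np.pi/2,S[2:].mean(0), S[:2].mean(0))
w=np.nan
```

```text
[[ 0.4224 -0.1707  0.05  ]
 [ 0.53   -0.1892  0.05  ]
 [ 0.5183 -0.2585  0.05  ]
 [ 0.4101 -0.2397  0.05  ]] [ 0.4702 -0.2145  0.05  ] [np.float64(0.0701), np.float64(0.1091), np.float64(0.0702), np.float64(0.1098)]
yaw -0.17084552054226507
span [[ 0.4805 -0.1452  0.058 ]
 [ 0.45   -0.2727  0.058 ]
 [ 0.4753 -0.1672  0.058 ]
 [ 0.4568 -0.2484  0.058 ]]
shank yaw -0.22330487564301515 [ 0.46605137 -0.20779633  0.058     ] [ 0.46526059 -0.2089607   0.058     ]
```

Sizes match what they should be: thread spacing is 0.110 x 0.070 for both the box and the cover. Next I'll check the lay-down spot against the neighbouring objects.

Run:
```python
from h import *
f=dict(np.load("wb1.npz"))
for n,p in dict(sdtop=(441,200),sdmid=(438,235),sdtip=(443,276),pcbL=(440,113),pcbL2=(441,157),pcbBR=(495,150),greyTR=(358,252),greyBR=(363,302)).items(): print(n,fray(f,p,.005).round(3))
```

```text
sdtop [[ 0.705 -0.299  0.005]]
sdmid [[ 0.7   -0.357  0.005]]
sdtip [[ 0.713 -0.437  0.005]]
pcbL [[ 0.711 -0.168  0.005]]
pcbL2 [[ 0.707 -0.233  0.005]]
pcbBR [[ 0.811 -0.232  0.005]]
greyTR [[ 0.565 -0.36   0.005]]
greyBR [[ 0.568 -0.455  0.005]]
```

Run:
```python
from h import *
from workcell import manip
q=quat(-.223);x,y=.4657,-.2085
manip.servo_line([x,y,.12],q,speed=.15)
hit=manip.servo_line([x,y,.049],q,speed=.06,max_force=8)
s=manip.read_state();print(hit,s["position"],s["force"])
if not hit:
    manip.grab();s=manip.read_state();print("open",s["opening"],s["force"])
    manip.servo_line([x,y,.16],q,speed=.1)
    s=manip.read_state();print("open",s["opening"],s["force"],s["time_s"])
f=manip.grab_frame("wrist");cv2.imwrite("pics/p1.png",f["image"][:,:,::-1]); np.savez("p1.npz",**f)
```

```text
False [ 0.46598711 -0.20867452  0.04936711] [ 0.39884438 -0.25403003 -0.07162189]
open -0.002497708951542534 [-0.33521677 -0.12374887 -0.28731117]
open -0.004462791586688032 [-0.79886802 -0.37054721  0.06742772] 8.35
```

View pics/p1.png

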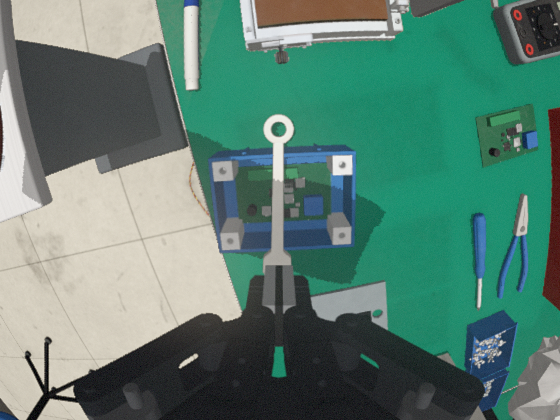

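The fingers shut empty (opening 0). The spanner still lies across the box, from about (279,129) to (277,300), under the fingers. I'll re-measure it and check whether it moved.

Run:
```python
from h import *
f=dict(np.load("p1.npz"))
cv2.imwrite("pics/p1c.png",cv2.resize(f["image"][100:310,190:390,::-1],None,fx=2.8,fy=2.8,interpolation=cv2.INTER_CUBIC))
# project TCP
T=np.linalg.inv(f["cam_to_world"])
def proj(p):
    c=T[:3,:3]@p+T[:3,3];d=np.array([c[0],-c[1],-c[2]]);r=np.arctan2(np.hypot(d[0],d[1]),d[2]);k=r/np.hypot(d[0],d[1])*f["K"][0,0]
    return (d[:2]*k+f["K"][:2,2]).round(1)
print("tcp",proj(np.array([.466,-.2087,.16])))
print(fray(f,[(278,129)],.058),fray(f,[(278,180)],.058),fray(f,[(278,240)],.058))
print("depth z ring:",f["range_z"][135:138,266:290:4])
```

```text
tcp [278.2 248.7]
[[ 0.48013608 -0.14527052  0.058     ]] [[ 0.4700738  -0.18961533  0.058     ]] [[ 0.45720229 -0.24629224  0.058     ]]
depth z ring: [[0.27355602 0.2760273  0.27806073 0.3321992  0.27931613 0.2737115 ]
 [0.27555752 0.2752525  0.2748719  0.28043646 0.2763521  0.2734677 ]
 [0.27548304 0.2747284  0.27422017 0.27559745 0.27468333 0.27719057]]
```

View pics/p1c.png

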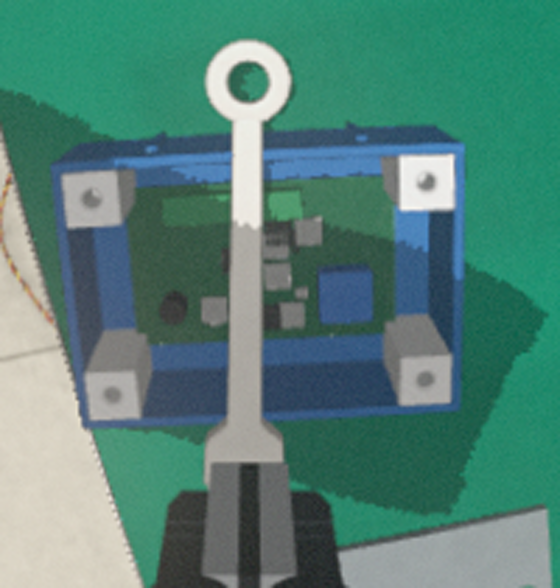

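Run:
```python
from h import *
f=dict(np.load("p1.npz"));K=f["K"];T=f["cam_to_world"]
for v in range(240,312,4):
    o=[]
    for u in (268,278,288):
        a=(np.array([u,v])-K[:2,2])/K[0,0];r=np.hypot(*a);t=np.tan(r)/r;z=f["range_z"][v,u]
        p=T[:3,:3]@np.array([a[0]*t*z,-a[1]*t*z,-z])+T[:3,3];o.append(p.round(3).tolist())
    print(v,o)
```

```text
240 [[0.445, -0.255, 0.032], [0.457, -0.246, 0.058], [0.465, -0.259, 0.035]]
244 [[0.445, -0.255, 0.043], [0.456, -0.25, 0.06], [0.465, -0.259, 0.044]]
248 [[0.445, -0.256, 0.049], [0.455, -0.254, 0.059], [0.464, -0.26, 0.05]]
252 [[0.445, -0.257, 0.056], [0.454, -0.258, 0.059], [0.46, -0.288, 0.0]]
256 [[0.444, -0.26, 0.06], [0.454, -0.263, 0.059], [0.463, -0.265, 0.059]]
260 [[0.443, -0.264, 0.059], [0.453, -0.266, 0.06], [0.462, -0.268, 0.06]]
264 [[0.442, -0.269, 0.059], [0.452, -0.271, 0.059], [0.461, -0.273, 0.059]]
268 [[0.464, -0.197, 0.206], [0.468, -0.198, 0.204], [0.473, -0.199, 0.205]]
272 [[0.464, -0.197, 0.21], [0.468, -0.198, 0.21], [0.473, -0.199, 0.208]]
276 [[0.464, -0.197, 0.212], [0.468, -0.198, 0.214], [0.473, -0.199, 0.212]]
280 [[0.464, -0.196, 0.218], [0.468, -0.198, 0.217], [0.473, -0.199, 0.217]]
284 [[0.464, -0.197, 0.22], [0.468, -0.198, 0.22], [0.473, -0.199, 0.22]]
288 [[0.464, -0.197, 0.223], [0.469, -0.197, 0.224], [0.472, -0.199, 0.223]]
292 [[0.464, -0.197, 0.227], [0.468, -0.198, 0.226], [0.472, -0.199, 0.227]]
296 [[0.464, -0.198, 0.228], [0.468, -0.198, 0.229], [0.472, -0.199, 0.229]]
300 [[0.464, -0.197, 0.232], [0.468, -0.198, 0.232], [0.472, -0.199, 0.232]]
304 [[0.465, -0.197, 0.235], [0.485, -0.126, 0.341], [0.472, -0.199, 0.235]]
308 [[0.465, -0.196, 0.239], [0.485, -0.126, 0.341], [0.472, -0.197, 0.24]]
```

Run:
```python
from h import *
from workcell import manip
for n in("wc1","wb1","p1"):
    f=dict(np.load(n+".npz"));print(n,f["cam_to_world"][:3].round(3).tolist(),f["range_z"][280:300:10,150:420:10].round(2).tolist())
s=manip.read_state();print(s)
for n in("scene","side"):
    f=manip.grab_frame(n);cv2.imwrite(f"pics/{n}1.png",f["image"][:,:,::-1]);np.savez(n+"1.npz",**f)
```

```text
wc1 [[0.044, -0.943, -0.329, 0.446], [0.999, 0.041, 0.015, 0.212], [-0.0, -0.329, 0.944, 0.442]] [[0.3700000047683716, 0.36000001430511475, 0.14000000059604645, 0.14000000059604645, 0.36000001430511475, 0.5, 0.5, 0.5, 0.5, 0.5, 0.5, 0.5, 0.5, 0.5, 0.5, 0.5, 0.5, 0.5, 0.5, 0.5, 0.5, 0.5, 0.15000000596046448, 0.14000000059604645, 0.5, 0.5, 0.5], [0.3400000035762787, 0.14000000059604645, 0.12999999523162842, 0.12999999523162842, 0.3499999940395355, 0.5099999904632568, 0.5099999904632568, 0.5099999904632568, 0.5099999904632568, 0.5099999904632568, 0.5099999904632568, 0.5099999904632568, 0.5099999904632568, 0.5099999904632568, 0.5099999904632568, 0.5099999904632568, 0.5099999904632568, 0.5099999904632568, 0.5099999904632568, 0.5099999904632568, 0.5099999904632568, 0.5099999904632568, 0.15000000596046448, 0.12999999523162842, 0.12999999523162842, 0.14000000059604645, 0.5099999904632568]]
wb1 [[0.985, 0.161, 0.054, 0.481], [-0.17, 0.931, 0.323, -0.131], [0.001, -0.328, 0.945, 0.442]] [[1.3600000143051147, 1.3600000143051147, 0.14000000059604645, 0.14000000059604645, 1.3600000143051147, 1.36
[... 1835 characters left out ...]
5, 0.38999998569488525, 0.4000000059604645]]
{'time_s': 8.4, 'joint_positions': array([-5.64304382e-01,  2.84978029e-01, -2.52483900e-01,  1.03447363e+00,
        1.74595510e-05,  1.22947688e+00]), 'dq': array([-0.00165745,  0.00025323,  0.00142668,  0.00119726, -0.00153626,
        0.00088125]), 'tau': array([ 9.45034350e-03, -5.25339031e+01,  3.22461641e+01,  1.11702236e-02,
        1.83901329e-05,  8.23896812e-05]), 'position': array([ 0.46532109, -0.20824693,  0.15937124]), 'eef_rot': array([ 0.44113902, -0.44139036,  0.55290902, -0.55214358]), 'force': array([ 0.11026311, -0.17508346,  0.22404453]), 'moment': array([0.05352858, 0.01095927, 0.0347299 ]), 'opening': 0.0023488184592182332}
```

View pics/scene1.png

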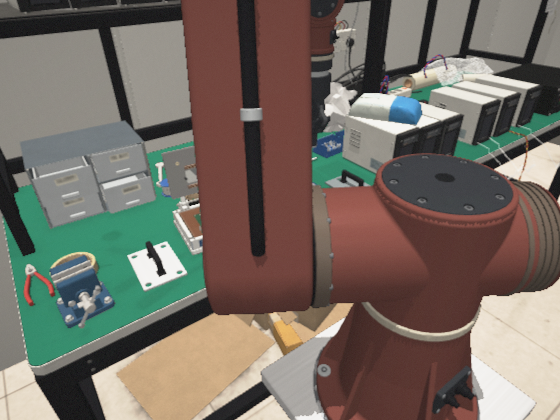

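View pics/side1.png

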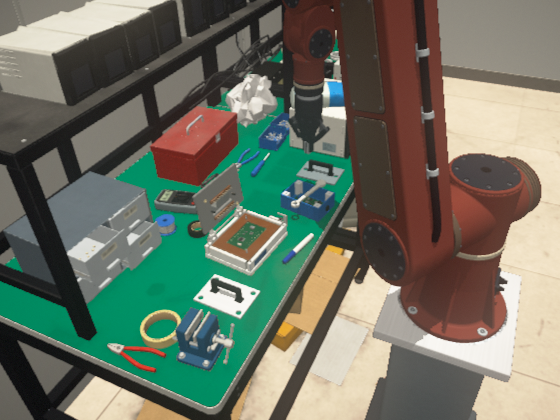

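The side view shows the gripper tip at about (309,150), well above the spanner. I'll measure the true tip there.

Run:
```python
from h import *
f=dict(np.load("side1.npz"));w=cloud(f)
cv2.imwrite("pics/s1c.png",cv2.resize(f["image"][70:220,250:370,::-1],None,fx=4,fy=4,interpolation=cv2.INTER_CUBIC))
for v in range(124,158,3): print(v,[w[v,u].round(3).tolist() for u in (300,305,309,313,318)])
```

```text
124 [[0.482, -0.197, 0.291], [0.469, -0.203, 0.29], [0.451, -0.187, 0.302], [0.443, -0.195, 0.299], [0.43, -0.197, 0.301]]
127 [[0.481, -0.195, 0.283], [0.469, -0.202, 0.281], [0.45, -0.185, 0.294], [0.445, -0.199, 0.288], [0.551, -0.516, 0.108]]
130 [[0.484, -0.201, 0.27], [0.47, -0.204, 0.272], [0.453, -0.191, 0.282], [0.444, -0.198, 0.28], [0.431, -0.202, 0.28]]
133 [[0.488, -0.211, 0.255], [0.472, -0.209, 0.259], [0.453, -0.192, 0.272], [0.448, -0.21, 0.264], [0.426, -0.189, 0.279]]
136 [[0.488, -0.211, 0.245], [0.47, -0.205, 0.252], [0.453, -0.191, 0.263], [0.451, -0.216, 0.251], [0.425, -0.188, 0.271]]
139 [[0.619, -0.519, 0.045], [0.47, -0.204, 0.243], [0.454, -0.195, 0.251], [0.442, -0.194, 0.255], [0.434, -0.21, 0.248]]
142 [[0.622, -0.524, 0.029], [0.467, -0.199, 0.237], [0.454, -0.196, 0.241], [0.441, -0.192, 0.247], [0.553, -0.524, 0.045]]
145 [[0.621, -0.521, 0.019], [0.468, -0.199, 0.227], [0.456, -0.201, 0.228], [0.571, -0.523, 0.029], [0.551, -0.52, 0.035]]
148 [[0.621, -0.522, 0.005], [0.468, -0.2, 0.217], [0.456, -0.201, 0.219], [0.569, -0.518, 0.02], [0.553, -0.526, 0.019]]
151 [[0.615, -0.508, 0.002], [0.468, -0.2, 0.207], [0.457, -0.203, 0.208], [0.571, -0.525, 0.003], [0.551, -0.521, 0.01]]
154 [[0.604, -0.483, 0.006], [0.591, -0.496, 0.002], [0.58, -0.507, -0.002], [0.565, -0.508, 0.001], [0.548, -0.514, 0.002]]
157 [[0.6, -0.473, 0.0], [0.582, -0.476, 0.003], [0.57, -0.484, 0.001], [0.556, -0.486, 0.003], [0.542, -0.498, -0.0]]
```

View pics/s1c.png

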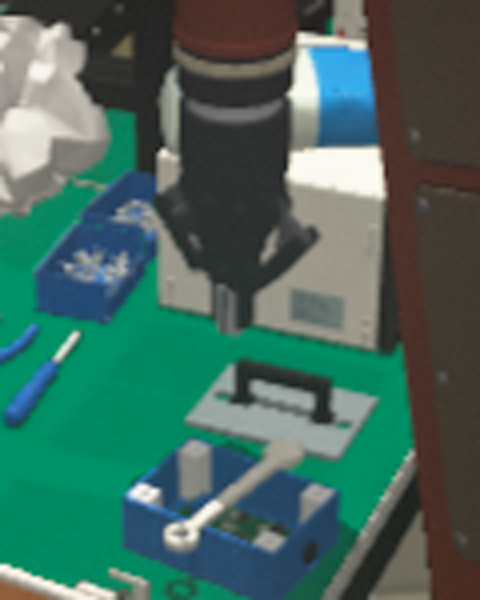

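Both the side camera and the wrist depth put the real shut fingertip about 44 mm behind the reported TCP: z is about 0.203 where the robot says 0.159. Laterally they agree. I'll confirm with a gentle touch on the bare worktop.

Run:
```python
from h import *
from workcell import manip
q=quat(0)
manip.move_pose([.63,-.24,.12],q)
manip.servo_line([.63,-.24,-.02],q,speed=.15,max_force=6)
print(manip.read_state()["position"])
hit=manip.servo_line([.63,-.24,-.055],q,speed=.02,max_force=5)
s=manip.read_state();print(hit,s["position"],s["force"],s["time_s"],s["opening"])
manip.servo_line([.63,-.24,.06],q,speed=.2)
print(manip.read_state()["time_s"])
```

```text
[ 0.63069851 -0.24045228 -0.01877279]
True [ 0.62994528 -0.23995551 -0.03825838] [-2.37277674  0.49147095  7.92574428] 11.3 -0.0026327964286706734
11.9417
```

The touch gives contact at reported z = -0.038, so the true tip sits about 39 mm above the reported TCP. I'll apply that correction and pick again.

Run:
```python
from h import *
from workcell import manip
q=quat(-.223);x,y=.4657,-.2085
manip.let_go()
manip.move_pose([x,y,.09],q)
hit=manip.servo_line([x,y,.0105],q,speed=.07,max_force=8)
s=manip.read_state();print(hit,s["position"],s["force"])
if not hit:
    manip.grab();s=manip.read_state();print("open",s["opening"],s["force"])
    manip.servo_line([x,y,.12],q,speed=.1)
    s=manip.read_state();print("open",s["opening"],s["force"],s["time_s"])
f=manip.grab_frame("wrist");cv2.imwrite("pics/p2.png",f["image"][:,:,::-1]); np.savez("p2.npz",**f)
f=manip.grab_frame("side");cv2.imwrite("pics/p2s.png",cv2.resize(f["image"][70:270,230:390,::-1],None,fx=3,fy=3))
```

```text
False [ 0.46606132 -0.20870375  0.01091937] [ 0.99227541 -0.48428584  0.00309207]
open 0.10102483731434665 [-0.82710572  0.72333933  4.44557928]
open 0.1003960426410244 [ 0.32677433  0.75776127 -1.39443904] 16.65
```

View pics/p2.png

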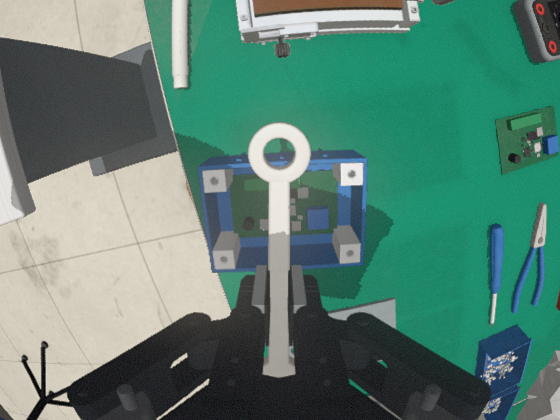

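View pics/p2s.png

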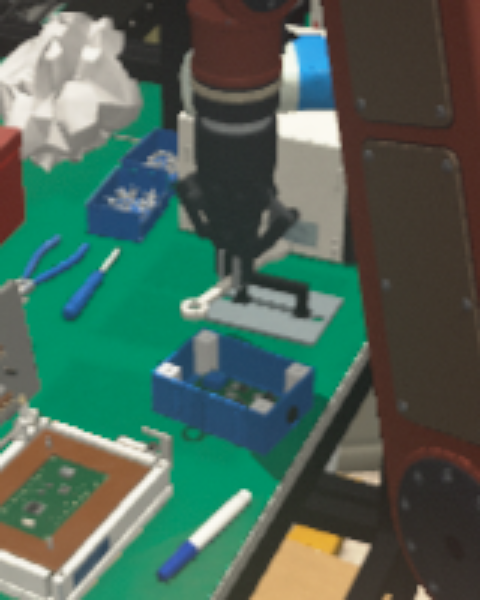

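The spanner is lifted: opening is 0.10, the ring is at (280,153), and the box is undisturbed. I'll lay it down now.

Run:
```python
from h import *
from workcell import manip
f=dict(np.load("p2.npz"));K=f["K"];T=f["cam_to_world"]
for u,v in ((258,153),(302,153),(280,200),(280,240),(280,300),(280,360)):
    a=(np.array([u,v])-K[:2,2])/K[0,0];r=np.hypot(*a);t=np.tan(r)/r;z=f["range_z"][v,u]
    print((u,v),(T[:3,:3]@np.array([a[0]*t*z,-a[1]*t*z,-z])+T[:3,3]).round(3))
q=quat(0)
manip.move_pose([.64,-.24,.07],q)
manip.servo_line([.64,-.24,-.02],q,speed=.12,max_force=10)
print(manip.read_state()["position"])
hit=manip.servo_line([.64,-.24,-.043],q,speed=.025,max_force=5)
s=manip.read_state();print(hit,s["position"],s["force"],s["time_s"])
```

```text
(258, 153) [ 0.472 -0.143  0.168]
(302, 153) [ 0.49  -0.147  0.166]
(280, 200) [ 0.477 -0.165  0.168]
(280, 240) [ 0.473 -0.183  0.168]
(280, 300) [ 0.466 -0.214  0.169]
(280, 360) [ 0.456 -0.255  0.168]
[ 0.64057937 -0.2403823  -0.01896976]
True [ 0.63979939 -0.23989588 -0.03780374] [-1.71959113  1.16875959  8.03232115] 19.1083
```

Run:
```python
from h import *
from workcell import manip
q=quat(0)
manip.let_go()
manip.servo_line([.64,-.24,.12],q,speed=.15)
f=manip.grab_frame("wrist");cv2.imwrite("pics/p3.png",f["image"][:,:,::-1]); np.savez("p3.npz",**f)
f=manip.grab_frame("side");cv2.imwrite("pics/p3s.png",cv2.resize(f["image"][70:270,230:390,::-1],None,fx=3,fy=3))
print(manip.read_state()["time_s"])
```

```text
21.1417
```

View pics/p3.png

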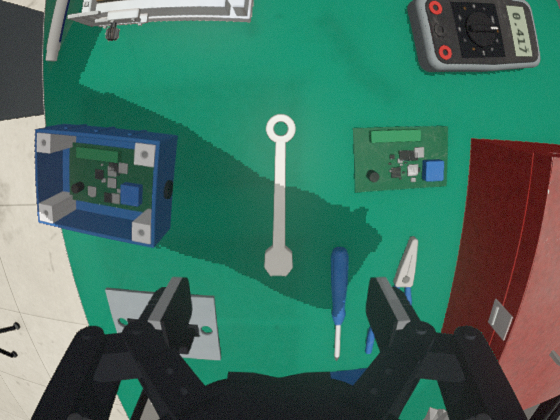

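View pics/p3s.png

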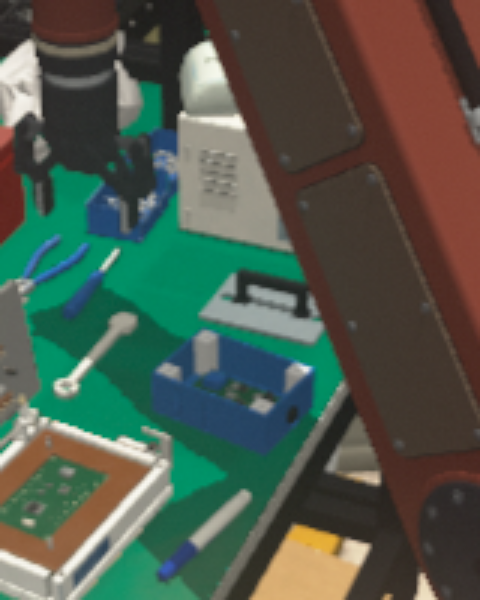

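The spanner lies flat on bare worktop, from (281,128) to (278,262), clear of everything. I'll re-measure the box in the final tool orientation on the way, then grasp the cover.

Run:
```python
from h import *
from workcell import manip
manip.move_pose([.50,-.22,.22],quat(np.pi/2-.171));manip.pause(.2)
f=manip.grab_frame("wrist");cv2.imwrite("pics/b2.png",f["image"][:,:,::-1]); np.savez("b2.npz",**f)
q=quat(np.pi/2-.0445);x,y=.5134,.2056
manip.move_pose([x,y,.20],q)
manip.servo_line([x,y,.06],q,speed=.2)
hit=manip.servo_line([x,y,-.020],q,speed=.07,max_force=8)
s=manip.read_state();print(hit,s["position"],s["force"],s["time_s"])
if not hit:
    manip.grab();s=manip.read_state();print("open",s["opening"],s["force"])
    manip.servo_line([x,y,.0],q,speed=.05)
    s=manip.read_state();print(s["opening"],s["force"],s["moment"],s["time_s"])
f=manip.grab_frame("wrist");cv2.imwrite("pics/g1.png",f["image"][:,:,::-1]); np.savez("g1.npz",**f)
f=manip.grab_frame("side");cv2.imwrite("pics/g1s.png",cv2.resize(f["image"][230:370,150:350,::-1],None,fx=3,fy=3));np.savez("g1s.npz",**f)
```

```text
False [ 0.51382895  0.20571637 -0.01956026] [0.47059823 0.12404289 0.09460877] 26.4417
open 0.12863054082822165 [-0.26373933  0.15621505  2.71557708]
0.1269332742886802 [-0.03310805 -0.07712799 -1.83579827] [ 0.01524225 -0.00312618  0.04185854] 27.6583
```

View pics/b2.png

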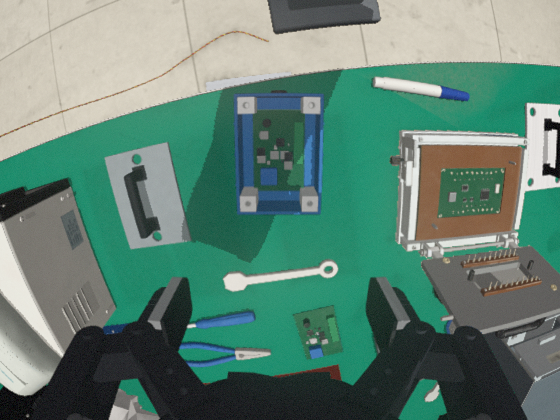

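View pics/g1.png

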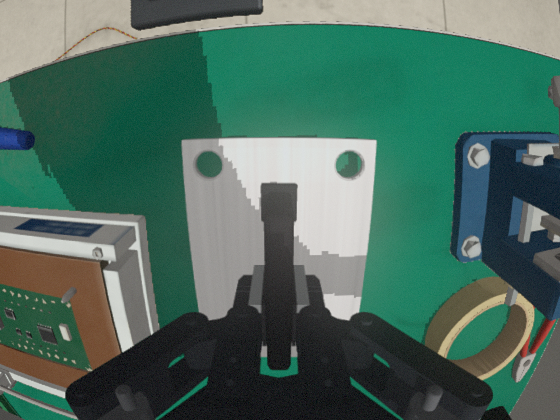

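View pics/g1s.png

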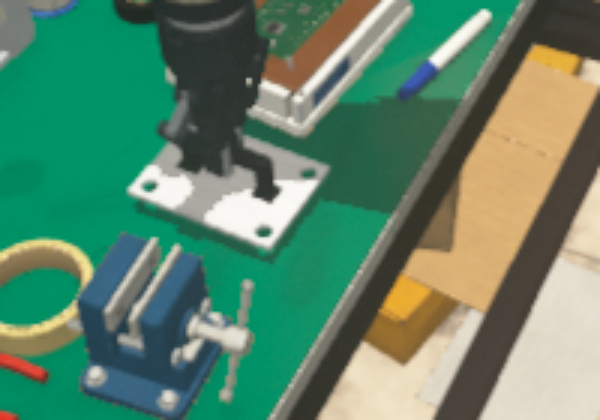

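The cover is held at its handle, with the front holes at (209,164) and (349,164) in the wrist view. I'll measure the box threads from b2 and the held plate's holes.

Run:
```python
from h import *
f=dict(np.load("b2.npz"))
cv2.imwrite("pics/b2c.png",cv2.resize(f["image"][85:225,225:335,::-1],None,fx=4,fy=4,interpolation=cv2.INTER_CUBIC))
hsv=cv2.cvtColor(f["image"],cv2.COLOR_RGB2HSV)
gray=cv2.cvtColor(f["image"],cv2.COLOR_RGB2GRAY).astype(float)
P=[]
for (u,v) in ((246,104),(311,105),(246,201),(308,202)):
    w=gray[v-5:v+6,u-5:u+6];d=np.clip(np.median(w)-8-w,0,60);yy,xx=np.mgrid[-5:6,-5:6];m=(xx**2+yy**2<20);d=d*m
    P.append((u+(d*xx).sum()/d.sum(),v+(d*yy).sum()/d.sum()))
P=np.array(P);print(P.round(1));T=fray(f,P,.05);print(T.round(4),T.mean(0).round(4))
print([np.linalg.norm(T[a]-T[b]).round(4) for a,b in((0,1),(2,3),(0,2),(1,3),(0,3),(1,2))])
d=(T[2]+T[3]-T[0]-T[1]);print("yaw",np.arctan2(d[1],d[0]))
g=dict(np.load("g1.npz"));hsv=cv2.cvtColor(g["image"],cv2.COLOR_RGB2HSV)
m=((hsv[...,1]>80)).astype(np.uint8)[140:190,190:370];n,l,st,ce=cv2.connectedComponentsWithStats(m,connectivity=4)
H=[]
for i in range(1,n):
    if 200<st[i,4]<1200 and st[i,2]<45: print(ce[i]+[190,140],st[i]);H.append(ce[i]+[190,140])
H=fray(g,np.array(H),.0196+.0035);print(H.round(4))
```

```text
[[244.1 104.6]
 [312.7 104.4]
 [247.2 203.1]
 [309.3 203.2]]
[[ 0.4093 -0.2416  0.05  ]
 [ 0.4215 -0.1697  0.05  ]
 [ 0.5178 -0.2593  0.05  ]
 [ 0.53   -0.1899  0.05  ]] [ 0.4696 -0.2151  0.05  ]
[np.float64(0.0729), np.float64(0.0705), np.float64(0.11), np.float64(0.1104), np.float64(0.1314), np.float64(0.1315)]
yaw -0.1723097356055072
[208.89121339 163.81799163] [  7  12  25  25 478]
[348.21690141 161.22535211] [146  12  25  21 355]
[[0.4563 0.173  0.0231]
 [0.458  0.2427 0.0231]]
```

View pics/b2c.png

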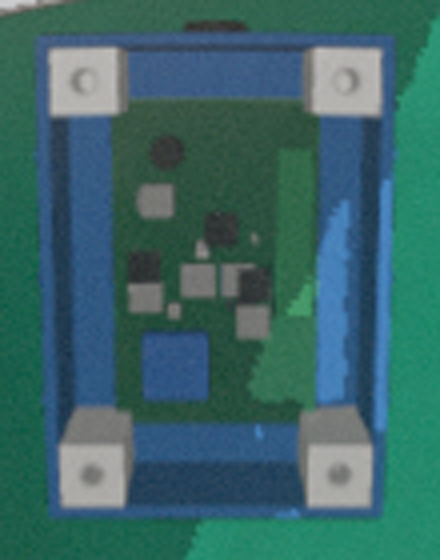

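The box is unmoved: both views agree within 1 mm, with its centre at (0.470,-0.215) and yaw -0.172. The cover is centred in the grip. I'll carry it over and stop high for a check.

Run:
```python
from h import *
from workcell import manip
manip.servo_line([.5134,.2056,.24],speed=.2)
q=quat(np.pi/2-.1718);x,y=.4699,-.2148
print(manip.ik([x,y,.0455],q))
manip.move_pose([x,y,.24],q)
manip.servo_line([x,y,.075],q,speed=.12);manip.pause(.3)
s=manip.read_state();print(s["position"],s["force"],s["opening"],s["time_s"])
for n in("wrist","side","scene"):
    f=manip.grab_frame(n);cv2.imwrite(f"pics/h1{n}.png",f["image"][:,:,::-1]); np.savez(f"h1{n}.npz",**f)
    if n=="side": cv2.imwrite("pics/h1sc.png",cv2.resize(f["image"][120:260,240:400,::-1],None,fx=4,fy=4,interpolation=cv2.INTER_CUBIC))
```

```text
[-0.57032693  0.40877299 -0.40260818  0.75941516  0.         -0.39852693]
[ 0.47003116 -0.21489055  0.07523153] [-0.3445575   0.01906404 -3.15900324] 0.12587395708510418 32.4917
```

View pics/h1wrist.png

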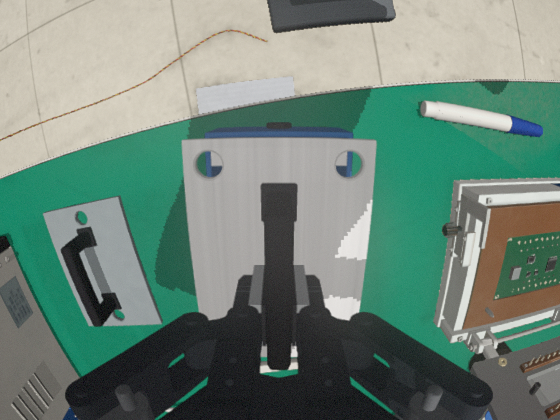

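View pics/h1sc.png

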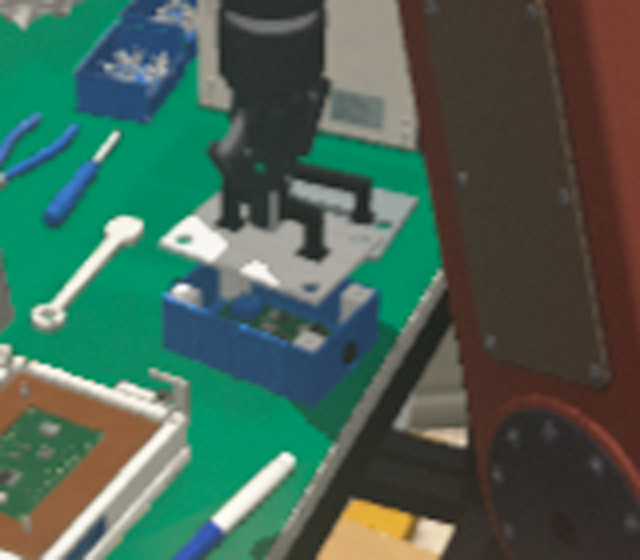

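The view is symmetric: the boss corners show equally through both front holes at (209,164) and (349,164), with about 45 mm of gap. I'll descend to the final height and measure there.

Run:
```python
from h import *
from workcell import manip
q=quat(np.pi/2-.1718);x,y=.4699,-.2148
print(manip.servo_line([x,y,.0455],q,speed=.04,max_force=6));manip.pause(.3)
s=manip.read_state();print(s["position"],s["force"],s["opening"],s["time_s"])
for n in("wrist","side","scene"):
    f=manip.grab_frame(n);cv2.imwrite(f"pics/h2{n}.png",f["image"][:,:,::-1]); np.savez(f"h2{n}.npz",**f)
    if n=="side": cv2.imwrite("pics/h2sc.png",cv2.resize(f["image"][140:240,260:370,::-1],None,fx=6,fy=6,interpolation=cv2.INTER_CUBIC))
    if n=="wrist": cv2.imwrite("pics/h2wc.png",cv2.resize(f["image"][110:190,170:390,::-1],None,fx=3.6,fy=3.6,interpolation=cv2.INTER_CUBIC))
f=dict(np.load("h2side.npz"));w=cloud(f);hsv=cv2.cvtColor(f["image"],cv2.COLOR_RGB2HSV)
m=(hsv[...,1]<50)&(hsv[...,2]>90)&(w[...,2]>.060)&(w[...,2]<.080)&(abs(w[...,0]-.47)<.08)&(abs(w[...,1]+.215)<.07)
p=w[m];A=np.c_[p[:,:2]-[.47,-.215],np.ones(len(p))];c,*_=np.linalg.lstsq(A,p[:,2],rcond=None);print("plane top",len(p),c, (p[:,2]-A@c).std())
rm=(hsv[...,0]>100)&(hsv[...,0]<125)&(hsv[...,1]>120)&(abs(w[...,0]-.47)<.08)&(abs(w[...,1]+.215)<.07)
print("rim max z",np.percentile(w[rm][:,2],[90,97,99]))
```

```text
False
[ 0.47000919 -0.21484678  0.04565986] [-0.20357319  0.49498812 -3.15084984] 0.128453830263046 33.825
plane top 652 [0.00083721 0.00071748 0.07154946] 0.0020957924951803416
rim max z [0.04814401 0.05168993 0.05294052]
```

View pics/h2wc.png

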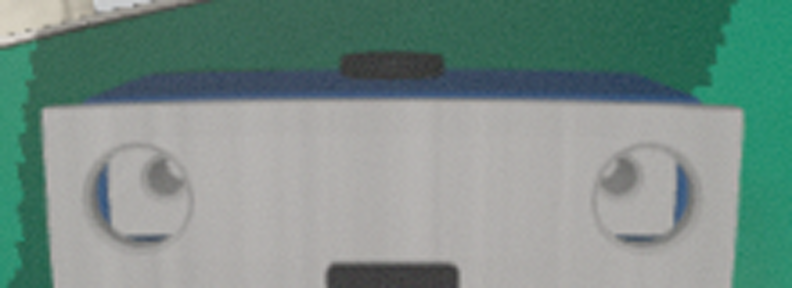

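View pics/h2sc.png

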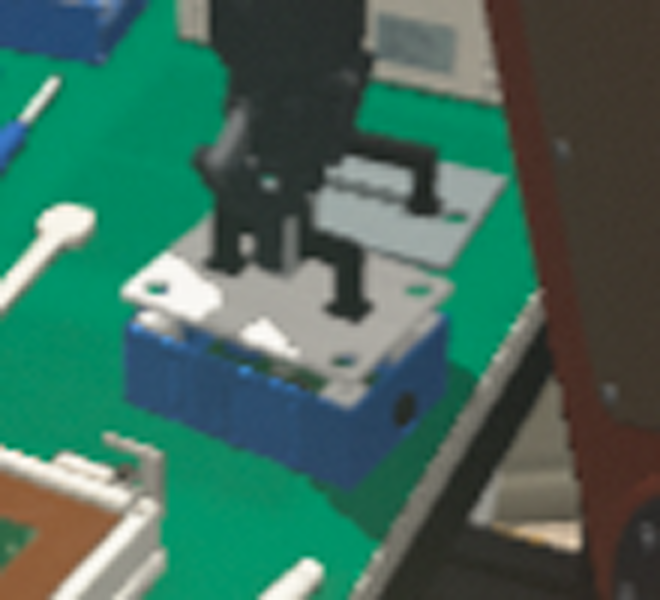

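Run:
```python
from h import *
f=dict(np.load("h2wrist.npz"))
c=lambda P:(np.array(P)+.5)/3.6-.5+[170,110]
t=fray(f,c([(166,175),(618,174)]),.05);h=fray(f,c([(139,194),(646,194)]),.0703)
print("thr",t.round(4),"hole",h.round(4));print("h-t",(h-t).round(4),np.linalg.norm(t[0]-t[1]),np.linalg.norm(h[0]-h[1]))
a=-.172;Rm=np.array([[np.cos(a),-np.sin(a)],[np.sin(a),np.cos(a)]])
e=(h-t)[:,:2]@Rm;print("box frame",e.round(4))
print("box model thr",(np.array([.4699,-.2148])+np.array([[-.055,-.035],[-.055,.035]])@Rm.T).round(4))
# side holes
s=dict(np.load("h2side.npz"));c=lambda P:(np.array(P)+.5)/6-.5+[260,140]
H=ray(s,c([(156,288),(419,290),(343,361)]),.0695);print("side holes",H.round(4))
print("model",(np.array([.4699,-.2148])+np.array([[.055,.035],[-.055,-.035],[-.055,.035]])@Rm.T).round(4))
b=dict(np.load("g1s.npz"))
```

```text
thr [[ 0.4093 -0.2399  0.05  ]
 [ 0.4211 -0.1711  0.05  ]] hole [[ 0.4086 -0.2398  0.0703]
 [ 0.4206 -0.171   0.0703]]
h-t [[-0.0007  0.0002  0.0203]
 [-0.0005  0.0002  0.0203]] 0.06980588479306475 0.06981457906237361
box frame [[-0.0007  0.0001]
 [-0.0005  0.0001]]
box model thr [[ 0.4097 -0.2399]
 [ 0.4217 -0.1709]]
side holes [[ 0.5277 -0.1935  0.0695]
 [ 0.4061 -0.2428  0.0695]
 [ 0.4191 -0.1729  0.0695]]
model [[ 0.5301 -0.1897]
 [ 0.4097 -0.2399]
 [ 0.4217 -0.1709]]
```

The wrist view through the holes gives an offset of at most 0.7 mm. The side camera's absolute hole positions are off by about 3 mm, so I'll check whether that is a camera bias using the box rim in the same picture.

Run:
```python
from h import *
s=dict(np.load("h2side.npz"))
c=s["image"][175:225,275:345,::-1];cv2.imwrite("pics/h2sd.png",cv2.resize(c,None,fx=10,fy=10,interpolation=cv2.INTER_CUBIC))
```

```text
(no output)
```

View pics/h2sd.png

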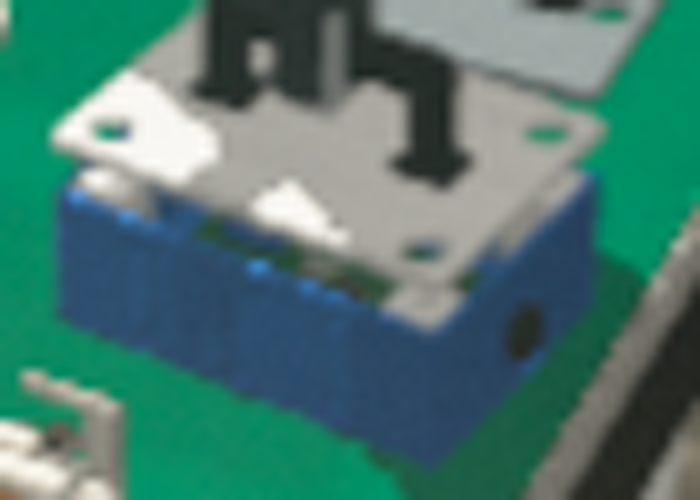

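The box rim corners are at (60,188), (430,338) and (598,180). The plate top corners are at (52,133), (430,273) and (607,124).

Run:
```python
from h import *
s=dict(np.load("h2side.npz"));c=lambda P:(np.array(P)+.5)/10-.5+[275,175]
a=-.172;Rm=np.array([[np.cos(a),-np.sin(a)],[np.sin(a),np.cos(a)]])
b=ray(s,c([(60,188),(430,338),(598,180)]),.05)[:,:2];p=ray(s,c([(52,133),(430,273),(607,124)]),.0703)[:,:2]
m=np.array([.4699,-.2148])+np.array([[.068,.048],[-.068,.048],[-.068,-.048]])@Rm.T
print("box-model",(b-m).round(4).tolist());print("plate-box",((p-b)@Rm).round(4).tolist(),((p-b)@Rm).mean(0))
```

```text
box-model [[-0.0041, -0.0059], [-0.0001, -0.0036], [-0.0017, -0.0015]]
plate-box [[0.0016, 0.0009], [0.0026, -0.0035], [-0.0013, -0.0015]] [ 0.00095342 -0.00133783]
```

The side camera sees the box with the same bias, so relative to the box the plate is within about 1 mm. The wrist load is -3.15 N, which is just the cover's weight, so nothing is touching. I'm handing in.

Run:
```python
from workcell import manip
s=manip.read_state();print(s["position"],s["force"],s["opening"],s["time_s"])
manip.job_done()
```

```text
[ 0.46989901 -0.2148296   0.04555602] [ 0.61558252 -0.08361355 -3.36957317] 0.12869226686828106 33.975
the job is handed in; nothing more can be done
```

The spanner is off the box and lying flat on bare worktop at about (0.64, -0.24). The four-hole cover is held by its handle over the box, about 15 mm above the rim. I handed in at 34 s.

**Last checks:**
- **Alignment:** through the two front holes, the wrist camera shows the threads within about 0.7 mm of the hole centres. I did not see the two rear holes over their threads. They follow from the known plate size and a yaw matched to the box.
- **Level:** the plate's slope is under 0.1 %.
- **Height:** the underside is at about 65 to 66 mm.
- **No contact:** the only load on the wrist is the cover's weight, about 3.2 N.
- **Things left alone:** the box had not moved when I re-measured it after taking the spanner. The grey cover was not touched.

**What failed or disagreed:**
- **First grasp closed empty:** the real fingertips sit about 39 mm behind the reported tool point. I confirmed this with a light touch on bare worktop, corrected for it and picked again.
- **Side camera:** its absolute positions were off by 3 to 4 mm, for the box and the cover alike. Relative to the box it puts the cover within about 1 to 2 mm, which agrees with the wrist view.

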